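Re-index the vegetable slicer's sprung knob and run its carriage home

ROBOT

A 6-joint arm with a two-finger parallel gripper is mounted at the origin on a cart in front of the work surface, level with it; the furniture and walls round the work are solid. World frame = base frame: x ahead of the robot, y to its left, z up, the work surface at z = 0. Lengths are in mm, angles in rad, forces in N, time in s.
With the tool pointing down it reaches from about 300 to 775 mm from the base axis. Payload 14.6 kg.
Tool frame: the origin (TCP) lies between the finger pads; the fingertips stand manip.tip_reach ahead of it and the grasp point (between the pads) lies 5 mm behind it (manip.tip_reach is the distance from the TCP to the fingertips, in mm); z points along the fingers, y is the line along which they close (so a half turn about z gives the same grasp; the last joint's range is limited). The gripper opens to 94 mm and grips with 3 to 60 N. Pads are 16 mm wide; open, the fingers measure 119 mm over their backs; the gripper's body (75 mm by 177 mm) begins 78 mm behind the grasp point.
Start: joints at [1.252, 0.3, 1.521, -0, 1.321, -0.067], TCP at [137.029, 532.647, 219.446] pointing down, gripper open.
Joint ranges: [-3.03, 3.03], [-0.79, 2.21], [0.23, 2.52], [-1.04, 4.18], [0, 3.07], [-2.55, 2.55]. Speed limits (rad/s): [2.22, 2.22, 2.57, 3.14, 3.14, 3.14].

INTERFACE

Orientations are given as [roll, pitch, yaw] about the fixed x, y, z axes, in that order (R = Rz(yaw) Ry(pitch) Rx(roll)).
In Python, from cell import manip gives the robot as it stands. The module is installed in compiled form; this text tells all that it offers.
- The arm moves only by the shell command python3 -m creep 'ROWS' [FORCE]. ROWS is JSON, a list of rows, each a list of 3 entries, a list of its own where there are three numbers: the opening, from -1 (shut) to 1 (fully open), then the shift along the tool's x, y, z in cm, then the turn about the tool's z in units of 5 degrees (1.0 is 5 degrees). In form: [[grip, [tx, ty, tz], roll], ...]. A call has 1 to 12 rows; each row is the pose to reach, as a shift and turn from the pose commanded when the call began, along the tool's axes at that moment; what a row does not reach only later rows make up. A row lasts 1/10 s, in which the tool goes at most 50 mm and 8.59 degrees, less where a joint would pass 70% of its speed; a pose out of reach is approached as far as the arm can. A call with a gripper value outside its range is refused whole. The fingers move at their own pace and stop on an object; FORCE is the grip in N (left out, the last holds). Time passes only in rows, so rows that repeat a pose let the fingers close. It gives the time, the measured TCP pose, the force, the opening and the grip force at its end, in the units of the state.
- manip.read_state(): the state, without advancing time (a new reading comes with each control period).
- manip.camera(name): name is "scene" or "top" or "wrist"; returns the picture (384x512x3 uint8, red, green, blue); there is no depth.
- manip.camera_params(name): a dict with "fovy" (degrees; the focal length in pixels is half the picture's height over the tangent of half this angle, whatever the lens; pixels are square), "cx", "cy" (the principal point, pixels), "k1" (the pictures are not rectified: a ray, as slopes to the right and down, at radius r is drawn at 1 + k1 r^2 times it, then the intrinsics apply), "origin" and "attitude" of the camera in the world. Camera axes: x right, y down, z forward; pixel columns grow to the right and rows downward; lengths in mm; the calibration is good to about 2 mm. A picture is of the moment at which its call begins: read the wrist's pose just before it. camera_params takes no time and is no camera call; for the wrist camera it gives the pose at the moment of the call.
- manip.sign_off(): hands the job in; it is judged then, once.
The state is a dict: "clock": time; "joints": joint angles; "qd": joint speeds; "effort": joint torques, N m; "eef_pos": TCP position; "eef_rot": TCP orientation; "wrist_force": force on the tool from outside, world axes, zero at the start; "moment": the same for the moment, N m; "finger_gap": finger opening in mm; "finger_force": force on a finger pad.
Only numpy, scipy, OpenCV 4.12 (cv2) and the standard library are available. Lean on these libraries where they do the work, as an engineer would, in place of code of your own. Each camera call takes 0.05 s, during which the arm holds its last target. There are 200 camera calls.

TASK

Ready the vegetable slicer for work: pull its sprung winged knob up, turn it clockwise (seen from above) off the parking notch, feel for the next notch and let the knob snap fully down into it, without wrenching its pin hard against the hidden ring. The knob's tongue then no longer bars the carriage: slide the carriage by its round handle all the way along to the far stop. Leave the lemon, onion, peeler and spice jar where they are.

Things in the scene. Friction and masses are not known exactly. Their poses are not given: they have to be found in the camera images.
- slicer: fixed low aluminium base plate of the slicer, 176 x 260 mm, top at z = 24 mm, on rubber feet. Origin on the worktop 10 mm in -x from under its centre; y runs along its length to the far stop (a grey bar at the +y end). The knob's axis is at x = +55, y = 0 mm; the carriage runs along x = -27 mm.
- selector_knob: black sprung knob: a 66 mm round skirt (top 20 mm above the origin) with an upright wing to grip, 52 mm along its x, 14 mm thick along its y, up to 54 mm above the origin. Origin on the axis, 26 mm above the slicer's underside when home; parked, its axes equal the slicer's. It slides up 10 mm to a stop against a spring (8 N home, 12 N up). No reading while the fingers hold it.
- wing_top (a point): centre of the wing's top, on the knob's axis, 54 mm above the knob's origin. Clockwise from above is a negative turn about z; the knob turns at most 95 degrees clockwise and 20 anticlockwise of parked. Hidden under the skirt, below the tongue and 26 mm from the axis, a 5 mm steel pin sits in a notch of the index ring; pulled up more than 7 mm it is clear of the ring.
- tongue_tip (a point): tip of the flat steel tongue (8 mm wide, 5 mm thick) on the skirt under the -x end of the wing, 50 mm from the knob's axis, 18.5 mm above the knob's origin. Parked, it points to the slicer's -x and bars the carriage's way; 40 degrees of turn clears it.
- index_ring: hidden flat steel ring under the skirt, origin on the knob's axis, axes as the slicer's. The pin rides on its rim with the knob 7 mm up. The one other notch, unmarked, lies 45 to 75 degrees clockwise of parked; pin play in it 2 degrees either way. Over it the rim stops pushing the held knob up and the spring's pull of 11 N is felt again. The pin may bear on the ring with 30 N at most.
- carriage (a joint): travel of the white carriage (76 x 60 mm, 30 mm high) along the slicer's +y in m: 0 at the near end, 0.155 against the far stop. It starts between 0 and 0.03; the parked tongue stops it at 0.044. It drags with about 2 N and stays where it is left.
- carriage_grip (a point): point on the axis of the carriage's upright round grey handle (26 mm across, 38 mm high, from 22 mm below this point to 16 mm above it; a 40 mm flange covers the lowest 4 mm); axes as the slicer's. It lies 80 mm above the slicer's underside.
- lemon: a lemon, 78 x 55 x 56 mm, bystander near the slicer's +y end; origin under it
- onion: a red onion, 84 x 81 x 82 mm, bystander near the slicer's -y end; origin under it
- peeler: a peeler, 170 x 25 x 18 mm, lying in front of the slicer, bystander; origin under it
- spice_jar: a spice jar, 45 x 45 x 106 mm, standing behind the slicer, bystander; origin under it

How it is judged:
By the outcome, as a careful person would: the job done as asked, in the order asked, and still so for the second after the job is handed in, with the robot touching nothing.
It also fails if it takes over 64 s, if anything falls off the work surface, if the arm or the gripper's body presses on something with over 40 N, if the wrist force passes 120 N, or if a joint passes its speed limit or range.

## Working session

There is one attempt and no reset: what is moved stays moved. The work goes in short steps, Python scripts to look and compute and a shell command to move; the robot and the scene stay as the last step left them, time stands still between calls to the robot, and variables do not carry over. Pictures are saved under pics/ and viewed, at most 10 in all, crops included, and the job is handed in when it is done.

```bash
mkdir -p pics
python3 - <<'E'
from cell import manip
import cv2,numpy as np
s=manip.read_state();print(s);print(manip.tip_reach)
for n in("scene","top","wrist"):
    print(n,manip.camera_params(n)); cv2.imwrite(f"pics/{n}0.png",manip.camera(n)[:,:,::-1])
E
```

```text
{'clock': 0.0, 'joints': array([ 1.25240167e+00,  3.00487947e-01,  1.52158183e+00, -4.26153933e-06,
        1.32070015e+00, -6.66108474e-02]), 'qd': array([-0.00054121,  0.00017036,  0.0012285 ,  0.00072376,  0.00138562,
        0.00067426]), 'effort': array([-1.27234311e-03, -5.31802154e+01, -3.52727008e+01,  7.08389143e-02,
        2.42983026e-02, -7.53732411e-05]), 'eef_pos': array([136.95457613, 532.42026228, 218.87676403]), 'eef_rot': array([-3.14041772e+00, -7.42423812e-05,  2.88980986e+00]), 'wrist_force': array([-0.92469395, -0.1742996 , -0.19415547]), 'moment': array([ 0.02718938,  0.03949586, -0.03481106]), 'finger_force': 0.0, 'finger_gap': 94.01566870564294}
14.0
scene {'fovy': 57.03772365191439, 'cx': 254.66584336306306, 'cy': 194.72996940643282, 'k1': -0.08796924671675359, 'origin': array([184.56270719, 500.29404971, 817.56137083]), 'attitude': array([-2.43858801, -0.01140456, -2.43884662])}
top {'fovy': 54.269796996978165, 'cx': 256.5381740778189, 'cy': 192.7507787633626, 'k1': 0.024303776176811343, 'origin': array([ 409.18446179,   34.13167577, 1032.03244901]), 'attitude': array([-2.96377412, -0.01566841, -1.59750633])}
wrist {'fovy': 62.23512681918637, 'cx': 257.23215647623385, 'cy': 192.92956179837574, 'k1': 0.025110372378101462, 'origin': array([ 65.11733911, 551.24305187, 383.9861522 ]), 'attitude': array([2.88285352e+00, 7.15064027e-04, 1.31869157e+00])}
```

View pics/top0.png

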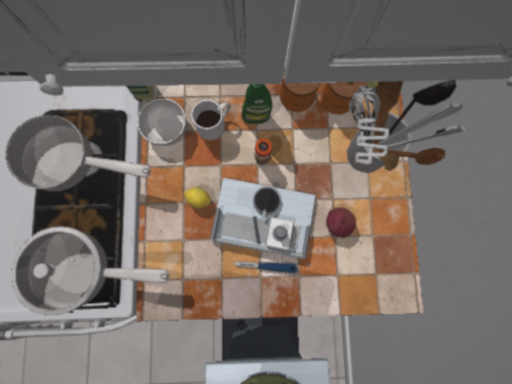

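View pics/scene0.png

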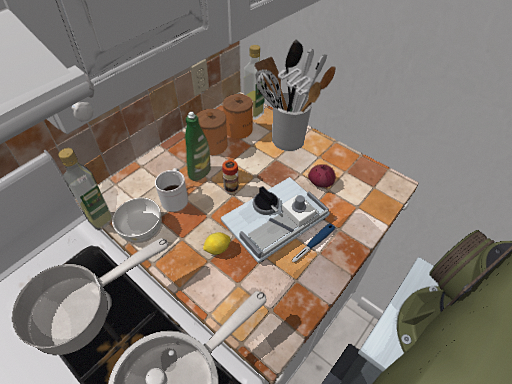

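The top view shows the slicer at about (265,218), with +y pointing image-left and tilted slightly. The knob is at (266,200), the carriage handle at (281,233), the lemon at (198,198), the onion at (341,222), the peeler at (268,267) and the jar at (263,150).

```bash
cat > h.py <<'E'
import numpy as np,cv2
from scipy.spatial.transform import Rotation as Ro
from cell import manip
def cam(n,p=None):
    p=p or manip.camera_params(n); f=192/np.tan(np.radians(p['fovy']/2))
    K=np.array([[f,0,p['cx']],[0,f,p['cy']],[0,0,1.]]);D=np.array([p['k1'],0,0,0,0.])
    return K,D,Ro.from_euler('xyz',p['attitude']).as_matrix(),np.array(p['origin'])
def cast(c,px,z):
    K,D,R,o=c; u=cv2.undistortPoints(np.array(px,float).reshape(-1,1,2),K,D).reshape(-1,2)
    d=np.c_[u,np.ones(len(u))]@R.T; return o+d*((z-o[2])/d[:,2])[:,None]
def proj(c,P):
    K,D,R,o=c; q=(np.atleast_2d(P)-o)@R
    return cv2.projectPoints(q,np.zeros(3),np.zeros(3),K,D)[0].reshape(-1,2)
def need(x,y,z,yaw):
    "rows' shift (cm) and turn (5 deg units) to reach TCP pose pointing down with tool yaw"
    s=manip.read_state();R=Ro.from_euler('xyz',s['eef_rot']).as_matrix()
    t=R.T@(np.array([x,y,z])-s['eef_pos'])/10
    dy=(yaw-s['eef_rot'][2]+np.pi)%(2*np.pi)-np.pi
    return t.round(3),round(-np.degrees(dy)/5,3)
E
python3 - <<'E'
from h import *
c=cam("top")
for n,px,z in[("knob",(266,198),75),("handle",(281,233),96),("lemon",(198,198),28),("onion",(341,222),40),("jar",(263,150),100)]:print(n,cast(c,px,z)[0].round())
for px in[(222,180),(315,195),(307,255),(214,245)]:print(cast(c,px,24)[0].round())
p=cast(c,[(222,180),(315,195),(307,255),(214,245)],24).mean(0);print(p)
s=manip.read_state();w=cam("wrist");R=Ro.from_euler('xyz',s['eef_rot']).as_matrix()
print("cam in tool",(R.T@(w[3]-s['eef_pos'])).round(1), (R.T@w[2]).round(2))
print(need(400,60,300,s['eef_rot'][2]))
E
```

```text
knob [566. -10.  75.]
handle [474. -43.  96.]
lemon [579. 172.  28.]
onion [ 503. -209.   40.]
jar [688.  -5. 100.]
[628. 107.  24.]
[ 580. -146.   24.]
[ 419. -116.   24.]
[451. 130.  24.]
[519.39327258  -6.13679577  24.        ]
cam in tool [ 7.43e+01  1.00e-01 -1.65e+02] [[-0.   -0.97 -0.26]
 [ 1.   -0.    0.  ]
 [-0.   -0.26  0.97]]
(array([-37.245, -39.211,  -8.066]), np.float64(-0.0))
```

```bash
python3 -c "
import cv2
a=cv2.imread('pics/top0.png')[165:285,180:360];cv2.imwrite('pics/top0c.png',cv2.resize(a,None,fx=4.4,fy=4.4,interpolation=cv2.INTER_CUBIC))"
```

```text
(no output)
```

View pics/top0c.png

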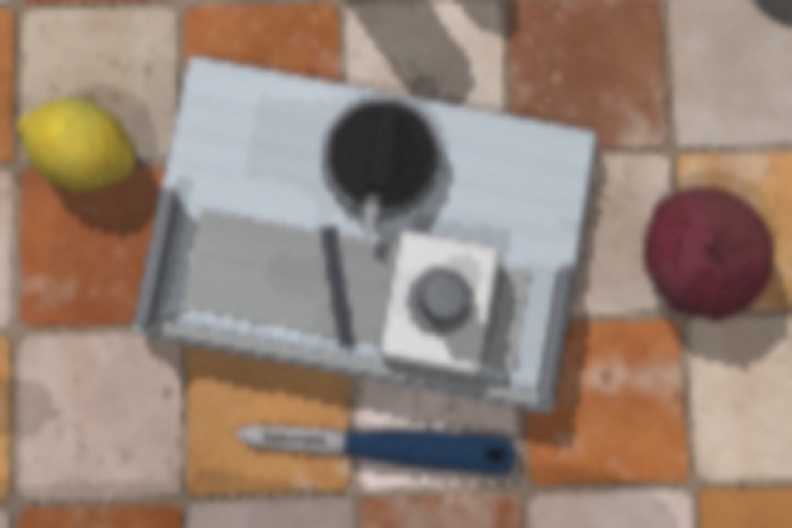

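The crop confirms this: black knob with its tongue pointing down-image, and the white carriage just beside the tongue with a grey round handle. The slicer is yawed about -10°. I'll go to a wrist viewing pose with tool yaw of about 170°.

Run:
```python
from h import *
print(need(480,-10,240,np.radians(170)))
```

```text
(array([-46.737, -43.992,  -2.063]), np.float64(-0.885))
```

```bash
python3 -m creep '[[1,[-46.7,-44,-2],-0.9],[1,[-46.7,-44,-2],-0.9],[1,[-46.7,-44,-2],-0.9],[1,[-46.7,-44,-2],-0.9],[1,[-46.7,-44,-2],-0.9],[1,[-46.7,-44,-2],-0.9],[1,[-46.7,-44,-2],-0.9],[1,[-46.7,-44,-2],-0.9],[1,[-46.7,-44,-2],-0.9],[1,[-46.7,-44,-2],-0.9],[1,[-46.7,-44,-2],-0.9],[1,[-46.7,-44,-2],-0.9]]'
python3 -c "
from h import *
print(need(480,-10,240,np.radians(170)),manip.read_state()['joints'])"
```

```text
clock: 1.35
eef_pos: [457.9, 23.5, 238.3]
eef_rot: [3.141, 0.0, 2.968]
wrist_force: [0.5, 0.0, -0.1]
finger_gap: 93.7
finger_force: 0.0
(array([-2.751, -2.919, -0.172]), np.float64(0.011)) [-2.86526228e-02  7.81971027e-02  1.73988913e+00  5.82809400e-05
  1.32323195e+00 -1.42593371e+00]
```

```bash
python3 -m creep '[[1,[-2.5,-2.7,-0.2],0],[1,[-2.5,-2.7,-0.2],0],[1,[-2.5,-2.7,-0.2],0],[1,[-2.5,-2.7,-0.2],0],[1,[-2.5,-2.7,-0.2],0]]'
python3 - <<'E'
from h import *
import json
p=manip.camera_params("wrist");im=manip.camera("wrist")[:,:,::-1];cv2.imwrite("pics/w1.png",im)
json.dump({k:np.array(v).tolist() for k,v in p.items()},open("w1.json","w"))
print(manip.read_state()['eef_pos'])
E
```

```text
clock: 1.85
eef_pos: [476.9, -4.4, 240.3]
eef_rot: [3.142, 0.0, 2.97]
wrist_force: [0.3, -1.5, -0.8]
finger_gap: 93.9
finger_force: 0.0
[476.96074432  -4.41018036 240.31882363]
```

View pics/w1.png

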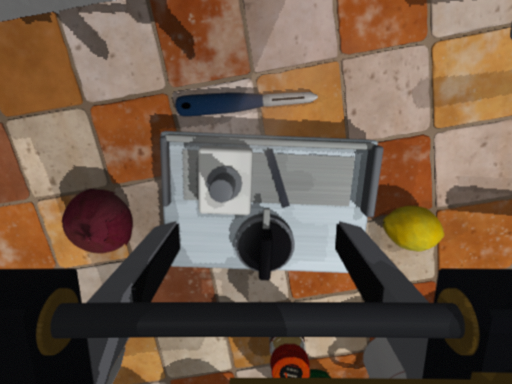

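The wrist view shows the slicer square to the tool. The knob is at about (265,241) with its wing vertical, the handle at (223,184) on the white carriage, and the base spans columns 163–380.

```bash
cat > seg.py <<'E'
from h import *
import json
p=json.load(open("w1.json"));c=cam("w",p);im=cv2.imread("pics/w1.png");hsv=cv2.cvtColor(im,cv2.COLOR_BGR2HSV)
def big(m,x0,y0,x1,y1):
    k=np.zeros_like(m);k[y0:y1,x0:x1]=m[y0:y1,x0:x1]
    return max(cv2.findContours(k,0,1)[0],key=cv2.contourArea)
V=hsv[...,2]; S=hsv[...,1]
kb=big((V<60).astype(np.uint8),225,205,305,285)
print("knob",cv2.minEnclosingCircle(kb),cv2.boundingRect(kb))
g=im.max(2).astype(int)
wh=big(((V>175)&(S<30)).astype(np.uint8),190,140,262,222);r=cv2.minAreaRect(wh);print("white",r)
print(cast(c,cv2.boxPoints(r),58).round(1)[:,:2])
# handle top: grey levels
print(im[178,205:245].tolist()[::3]); print(im[160:215:3,222].tolist())
out=im.copy();cv2.drawContours(out,[kb,wh],-1,(0,0,255),1)
cv2.imwrite("pics/seg.png",cv2.resize(out[125:285,150:400],None,fx=3.2,fy=3.2,interpolation=cv2.INTER_NEAREST))
E
python3 seg.py
```

```text
knob ((264.0, 246.0530242919922), 33.18899917602539) (237, 213, 54, 67)
white ((224.74183654785156, 182.5354766845703), (49.8368034362793, 62.5458984375), 1.6365768909454346)
[[506.5 -77.2]
 [436.8 -59.6]
 [447.6  -6.4]
 [518.  -21.2]]
[[119, 120, 120], [63, 59, 59], [60, 57, 56], [45, 42, 42], [45, 43, 42], [46, 45, 43], [48, 47, 45], [48, 48, 46], [54, 52, 50], [59, 57, 56], [103, 99, 96], [107, 104, 101], [145, 146, 144], [184, 186, 186]]
[[197, 202, 202], [145, 148, 147], [76, 76, 75], [64, 61, 59], [56, 53, 52], [45, 44, 43], [48, 46, 45], [105, 101, 97], [108, 105, 101], [107, 103, 99], [107, 103, 101], [107, 103, 101], [108, 104, 100], [108, 103, 100], [135, 134, 133], [176, 179, 178], [201, 203, 204], [201, 204, 203], [167, 165, 160]]
```

View pics/seg.png

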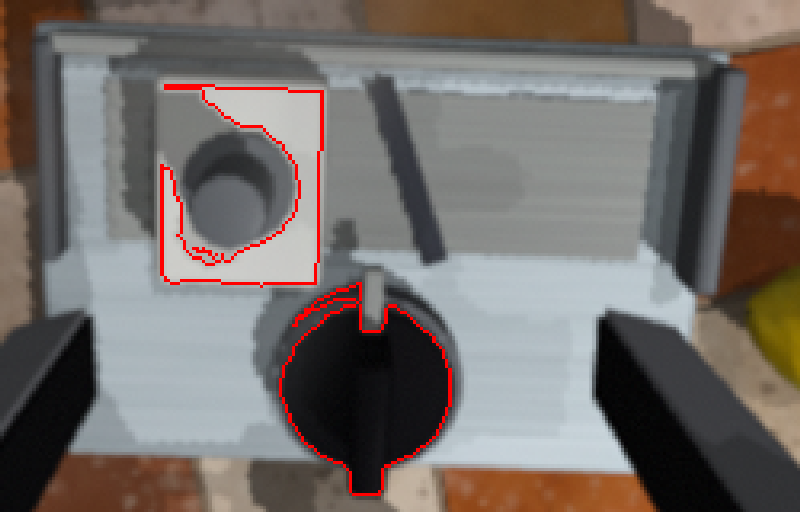

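The overlay shows a clean skirt circle centred near (264.4,246.3), the wing's far end at (264.5,279.5), the tongue tip at (266.6,208.8) and the handle top near (221.3,190.6).

Run:
```python
from h import *
import json
c=cam("w",json.load(open("w1.json")));t=cam("top")
f=lambda q:np.array(q)/3.2+[150,125]
def sh(n,q,z):
    P=cast(c,q,z)[:,:2];print(n,P.round(1).tolist(), [round(float(np.degrees(np.arctan2(*(P[1]-P[0])[::-1]))),1)] if len(P)>1 else'');return P
k=sh("skirt",[(264.4,246.3)],46)[0]
h=sh("handle top",[(221.3,190.6)],96)[0]
sh("wing far end",f([(367,495)]),80);sh("tongue",[(266.6,208.8)],44.5)
sh("base far edge",f([(70,452),(640,472)]),24)
sh("carriage right",f([(318,284),(323,90)]),58);sh("carr bot",f([(160,283),(318,284)]),58)
sh("near rail",f([(45,25),(720,52)]),40)
sh("wing sides",f([(350,495),(383,495)]),80)
g=lambda q:np.array(q)/4.4+[180,165]
for n,q,z in[("skirt",(382,152),46),("handle",(443,297),96)]:
    print("top",n,cast(t,g([q]),z).round(1))
d=h-k
for a in(-9,-10,-11,-12):
    r=np.radians(a);print(a,d@[np.cos(r),np.sin(r)],d@[-np.sin(r),np.cos(r)])
```

```text
skirt [[565.5, -10.6]] 
handle top [[475.9, -40.6]] 
wing far end [[590.7, -15.3]] 
tongue [[519.1, -0.1]] 
base far edge [[582.4, -136.5], [631.6, 93.6]] [77.9]
carriage right [[517.2, -20.3], [448.9, -6.2]] [168.4]
carr bot [[507.1, -76.1], [517.2, -20.3]] [79.7]
near rail [[412.0, -99.5], [462.2, 134.1]] [77.9]
wing sides [[589.7, -21.3], [591.7, -9.7]] [80.1]
top skirt [[566.9 -13.   46. ]]
top handle [[474.9 -42.5  96. ]]
-9 -83.80513698282682 -43.58156673292507
-10 -83.03176983874845 -45.0375303613761
-11 -82.23311041323036 -46.4797751217907
-12 -81.40940198567039 -47.90786169244351
```

Run:
```python
from h import *
print(need(566,-11.5,130,np.radians(168.3)))
```

```text
(array([-8.891,  0.823, 11.035]), np.float64(0.371))
```

```bash
python3 -m creep '[[1,[-5,0.4,6],0.4],[1,[-8.9,0.8,11],0.4],[1,[-8.9,0.8,11],0.4],[1,[-8.9,0.8,11],0.4],[1,[-8.9,0.8,11],0.4],[1,[-8.9,0.8,11],0.4],[1,[-8.9,0.8,11],0.4]]'
python3 - <<'E'
from h import *
print(need(566,-11.5,65,np.radians(168.3)))
s=manip.read_state();c=cam("wrist");im=manip.camera("wrist")[:,:,::-1];cv2.imwrite("pics/w2.png",im)
# knob mask stats: wing & skirt predicted pixels
print(proj(c,[[566,-11.5,46],[566,-11.5,80],[519,-1.8,44.5]]).round(1))
E
```

```text
clock: 2.6
eef_pos: [566.4, -12.5, 132.2]
eef_rot: [3.141, 0.003, 2.934]
wrist_force: [-0.1, 0.6, 0.8]
finger_gap: 94.1
finger_force: 0.0
(array([0.085, 0.091, 6.719]), np.float64(-0.042))
[[258.1 201. ]
 [258.3 214.4]
 [257.9 142. ]]
```

View pics/w2.png

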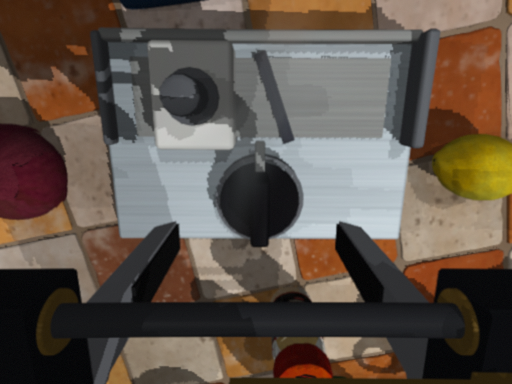

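The knob appears at about (259.5,198) with its skirt spanning columns 219–300, slightly off my prediction. I'll fit a circle to refine it.

Run:
```python
from h import *
c=cam("wrist");im=cv2.imread("pics/w2.png");m=(im.max(2)<70).astype(np.uint8);k=np.zeros_like(m);k[145:250,205:315]=m[145:250,205:315]
q=max(cv2.findContours(k,0,1)[0],key=cv2.contourArea)[:,0]
def fit(P):
    A=np.c_[P,np.ones(len(P))];s=np.linalg.lstsq(A,(P**2).sum(1),rcond=None)[0];ce=s[:2]/2;return ce,np.sqrt(s[2]+ce@ce)
P=cast(c,q,46)[:,:2]
for i in range(8):
    ce,r=fit(P);e=abs(np.hypot(*(P-ce).T)-r);P=P[e<max(np.percentile(e,90),.6)]
    print(ce.round(2),round(r,2),len(P),e.max().round(2))
print(cast(c,[(260,246)],80),cast(c,[(260,142)],44.5))
print(np.where(k[238:246].any(0))[0][[0,-1]], [ (y,np.where(k[y])[0][[0,-1]]) for y in (242,244,245)])
```

```text
[566.63 -12.74] 34.38 298 8.37
[565.76 -12.27] 34.26 268 5.88
[564.94 -12.03] 33.82 241 4.83
[564.68 -11.85] 33.54 216 3.05
[564.63 -11.74] 33.38 194 2.58
[564.7  -11.67] 33.3 174 2.11
[564.83 -11.65] 33.28 156 1.51
[564.96 -11.66] 33.27 140 1.22
[[590.23378942 -15.36262597  80.        ]] [[ 5.19298318e+02 -2.11944962e-01  4.45000000e+01]]
[241 268] [(242, array([245, 267])), (244, array([243, 267])), (245, array([241, 267]))]
```

```bash
python3 -c "
from h import *
print(need(565.2,-11,65,np.radians(168.4)))"
```

```text
(array([0.172, 0.131, 6.698]), np.float64(-0.063))
```

```bash
python3 -m creep '[[1,[0.17,0.13,3],-0.05],[1,[0.17,0.13,6],-0.05],[1,[0.17,0.13,6.6],-0.05],[1,[0.17,0.13,6.6],-0.05],[1,[0.17,0.13,6.6],-0.05]]'; python3 -m creep '[[-0.5,[0,0,0],0],[-0.6,[0,0,0],0],[-0.9,[0,0,0],0],[-0.9,[0,0,0],0],[-0.9,[0,0,0],0],[-0.9,[0,0,0],0],[-0.9,[0,0,0],0],[-0.9,[0,0,0],0]]' 30
```

```text
clock: 3.15
eef_pos: [565.7, -11.2, 65.9]
eef_rot: [3.141, 0.002, 2.938]
wrist_force: [0.6, 0.1, -0.4]
finger_gap: 94.1
finger_force: 0.0
clock: 3.95
eef_pos: [564.9, -11.2, 64.1]
eef_rot: [-3.142, -0.0, 2.938]
wrist_force: [-0.2, 0.6, -0.3]
finger_gap: 33.6
finger_force: 0.0
```

```bash
python3 -m creep '[[-1,[0,0,0],0],[-1,[0,0,0],0],[-1,[0,0,0],0],[-1,[0,0,0],0],[-1,[0,0,0],0],[-1,[0,0,0],0]]' 30
```

```text
clock: 4.55
eef_pos: [565.0, -10.8, 64.2]
eef_rot: [3.141, -0.0, 2.938]
wrist_force: [1.3, 5.2, 0.5]
finger_gap: 13.6
finger_force: 30.0
```

```bash
python3 -m creep '[[-1,[0,0.05,0],0],[-1,[0,0.05,-0.3],0],[-1,[0,0.05,-0.6],0],[-1,[0,0.05,-0.85],0],[-1,[0,0.05,-0.85],0],[-1,[0,0.05,-0.85],0]]' 45; python3 -c "
from h import *
print(manip.read_state()['moment'])"
```

```text
clock: 5.15
eef_pos: [564.9, -10.7, 72.0]
eef_rot: [-3.142, -0.0, 2.938]
wrist_force: [4.8, 2.3, -12.1]
finger_gap: 13.7
finger_force: 45.0
[ 0.51847081 -1.07997307  0.06060042]
```

```bash
python3 -m creep '[[-1,[0,0,-0.07],0],[-1,[0,0,-0.07],0],[-1,[0,0,-0.07],1],[-1,[0,0,-0.07],2],[-1,[0,0,-0.07],3],[-1,[0,0,-0.07],4],[-1,[0,0,-0.07],4],[-1,[0,0,-0.07],4]]'; python3 -c "
from h import *
print(manip.read_state()['moment'])"
```

```text
clock: 5.95
eef_pos: [565.1, -10.1, 72.7]
eef_rot: [3.141, -0.0, 2.589]
wrist_force: [6.1, 7.3, -12.0]
finger_gap: 13.9
finger_force: 45.0
[ 1.31382854 -1.39053162 -0.0428447 ]
```

```bash
python3 -m creep '[[-1,[-0.01,0.06,0],0],[-1,[-0.01,0.06,0],1],[-1,[-0.01,0.06,0],2],[-1,[-0.01,0.06,0],3],[-1,[-0.01,0.06,0],4.4],[-1,[-0.01,0.06,0],4.4],[-1,[-0.01,0.06,0],4.4]]'; python3 -c "
from h import *
s=manip.read_state();print(s['moment'],s['joints'])"
```

```text
clock: 6.65
eef_pos: [565.6, -9.6, 72.7]
eef_rot: [3.141, -0.001, 2.204]
wrist_force: [7.3, 7.3, -12.1]
finger_gap: 14.1
finger_force: 45.0
[ 1.37310475e+00 -1.50975060e+00 -5.82981361e-04] [-8.21848877e-02  4.95089154e-01  1.61554248e+00  1.17539950e-03
  1.03075811e+00 -7.16464513e-01]
```

```bash
python3 -m creep '[[-1,[0.01,0.07,0.1],0],[-1,[0.01,0.07,0.1],0],[-1,[0.01,0.07,0.1],0]]';python3 -m creep '[[-1,[0,0,0.05],0],[-1,[0,0,0.05],0],[-1,[0,0,0.05],0]]'; python3 -m creep '[[-1,[0,0,0.05],0],[-1,[0,0,0.05],0],[-1,[0,0,0.05],0]]'
```

```text
clock: 6.95
eef_pos: [565.7, -9.5, 71.6]
eef_rot: [-3.141, -0.001, 2.205]
wrist_force: [3.7, 3.6, -12.8]
finger_gap: 13.6
finger_force: 45.0
clock: 7.25
eef_pos: [565.7, -9.5, 71.1]
eef_rot: [-3.141, -0.001, 2.205]
wrist_force: [4.2, 3.7, -12.3]
finger_gap: 13.6
finger_force: 45.0
clock: 7.55
eef_pos: [565.7, -9.5, 70.9]
eef_rot: [-3.141, -0.001, 2.205]
wrist_force: [3.0, 3.9, -9.5]
finger_gap: 14.1
finger_force: 45.0
```

```bash
python3 -m creep '[[-1,[0,0,0.03],0],[-1,[0,0,0.03],0],[-1,[0,0,0.03],0]]' | grep -E "pos|wrist"; for i in 1; do python3 -m creep '[[-1,[0,0,-0.12],0],[-1,[0,0,-0.12],0.4],[-1,[0,0,0],0.4],[-1,[0,0,0],0.4],[-1,[0,0,0],0.4]]'; done
```

```text
eef_pos: [565.7, -9.6, 70.8]
wrist_force: [2.3, 4.7, -7.9]
clock: 8.35
eef_pos: [565.8, -9.5, 70.8]
eef_rot: [-3.141, -0.001, 2.17]
wrist_force: [2.4, 4.7, -9.1]
finger_gap: 13.8
finger_force: 45.0
```

```bash
(python3 -m creep '[[-1,[0,0,-0.1],0],[-1,[0,0,-0.1],0.4],[-1,[0,0,0.04],0.4],[-1,[0,0,0.04],0.4],[-1,[0,0,0.04],0.4]]'
python3 -m creep '[[-1,[0,0,-0.16],0],[-1,[0,0,-0.16],0.4],[-1,[0,0,0],0.4],[-1,[0,0,0],0.4],[-1,[0,0,0],0.4]]'
python3 -m creep '[[-1,[0,0,-0.16],0],[-1,[0,0,-0.16],0.4],[-1,[0,0,0],0.4],[-1,[0,0,0],0.4],[-1,[0,0,0],0.4]]'
python3 -m creep '[[-1,[0,0,-0.16],0],[-1,[0,0,-0.16],0.4],[-1,[0,0,0],0.4],[-1,[0,0,0],0.4],[-1,[0,0,0],0.4]]') | grep -E "eef|wrist"
```

```text
eef_pos: [565.9, -9.5, 70.7]
eef_rot: [3.142, -0.0, 2.135]
wrist_force: [3.1, 4.5, -6.2]
eef_pos: [565.9, -9.5, 70.7]
eef_rot: [3.141, -0.0, 2.1]
wrist_force: [2.5, 5.3, -6.6]
eef_pos: [566.0, -9.4, 70.7]
eef_rot: [3.141, -0.0, 2.065]
wrist_force: [2.8, 5.7, -6.9]
eef_pos: [566.0, -9.4, 70.7]
eef_rot: [3.141, -0.0, 2.03]
wrist_force: [2.5, 5.9, -5.3]
```

```bash
(python3 -m creep '[[-1,[0.01,0.03,-0.16],0],[-1,[0.01,0.03,-0.16],0.4],[-1,[0.01,0.03,0],0.4],[-1,[0.01,0.03,0],0.4],[-1,[0.01,0.03,0],0.4]]'
python3 -m creep '[[-1,[0,0,-0.16],0],[-1,[0,0,-0.16],0.4],[-1,[0,0,0],0.4],[-1,[0,0,0],0.4],[-1,[0,0,0],0.4]]'
python3 -m creep '[[-1,[0,0,-0.16],0],[-1,[0,0,-0.16],0.4],[-1,[0,0,0],0.4],[-1,[0,0,0],0.4],[-1,[0,0,0],0.4]]'
python3 -m creep '[[-1,[0,0,-0.16],0],[-1,[0,0,-0.16],0.4],[-1,[0,0,0],0.4],[-1,[0,0,0],0.4],[-1,[0,0,0],0.4]]'
python3 -m creep '[[-1,[0,0,-0.16],0],[-1,[0,0,-0.16],0.4],[-1,[0,0,0],0.4],[-1,[0,0,0],0.4],[-1,[0,0,0],0.4]]') | grep -E "eef|wrist"
```

```text
eef_pos: [566.1, -9.4, 70.7]
eef_rot: [-3.142, -0.0, 1.995]
wrist_force: [1.9, 4.7, -6.9]
eef_pos: [566.1, -9.3, 70.7]
eef_rot: [3.142, -0.0, 1.961]
wrist_force: [2.5, 5.0, -6.3]
eef_pos: [566.2, -9.3, 70.7]
eef_rot: [3.141, -0.0, 1.926]
wrist_force: [3.8, 4.8, -6.2]
eef_pos: [566.2, -9.3, 70.7]
eef_rot: [3.141, -0.0, 1.891]
wrist_force: [2.6, 5.6, -7.4]
eef_pos: [566.3, -9.3, 70.7]
eef_rot: [3.141, -0.0, 1.856]
wrist_force: [4.1, 5.7, -6.4]
```

```bash
(python3 -m creep '[[-1,[0,0.02,-0.16],0],[-1,[0,0.02,-0.16],0.4],[-1,[0,0.02,0],0.4],[-1,[0,0.02,0],0.4],[-1,[0,0.02,0],0.4]]'
python3 -m creep '[[-1,[0,0,-0.16],0],[-1,[0,0,-0.16],0.4],[-1,[0,0,0],0.4],[-1,[0,0,0],0.4],[-1,[0,0,0],0.4]]'
python3 -m creep '[[-1,[0,0,-0.16],0],[-1,[0,0,-0.16],0.4],[-1,[0,0,0],0.4],[-1,[0,0,0],0.4],[-1,[0,0,0],0.4]]'
python3 -m creep '[[-1,[0,0,-0.16],0],[-1,[0,0,-0.16],0.4],[-1,[0,0,0],0.4],[-1,[0,0,0],0.4],[-1,[0,0,0],0.4]]'
python3 -m creep '[[-1,[0,0,-0.16],0],[-1,[0,0,-0.16],0.4],[-1,[0,0,0],0.4],[-1,[0,0,0],0.4],[-1,[0,0,0],0.4]]') | grep -E "eef|wrist"
```

```text
eef_pos: [566.4, -9.2, 70.6]
eef_rot: [3.141, -0.0, 1.821]
wrist_force: [3.3, 4.5, -8.3]
eef_pos: [566.4, -9.2, 70.5]
eef_rot: [3.141, -0.0, 1.786]
wrist_force: [4.2, 4.0, -8.7]
eef_pos: [566.5, -9.2, 70.3]
eef_rot: [3.141, -0.0, 1.751]
wrist_force: [6.8, 5.5, -11.5]
eef_pos: [566.5, -9.2, 70.3]
eef_rot: [3.141, -0.0, 1.716]
wrist_force: [6.6, 5.7, -10.5]
eef_pos: [566.6, -9.2, 70.4]
eef_rot: [3.141, -0.0, 1.681]
wrist_force: [5.5, 6.0, -11.5]
```

The notch is clear: 11 N at 68–72°. I'll centre on 70° and lower gently.

```bash
(python3 -m creep '[[-1,[0,0,-0.16],0],[-1,[0,0,-0.16],-0.4],[-1,[0,0,0],-0.4],[-1,[0,0,0.05],-0.4],[-1,[0,0,0.05],-0.4],[-1,[0,0,0.05],-0.4]]'
python3 -m creep '[[-1,[0,0,0.05],0],[-1,[0,0,0.05],0],[-1,[0,0,0.05],0]]';python3 -c "
from h import *
print(manip.read_state()['moment'])") | grep -vE "clock|finger"
```

```text
eef_pos: [566.5, -9.2, 69.9]
eef_rot: [3.141, -0.0, 1.716]
wrist_force: [6.0, 6.6, -12.0]
eef_pos: [566.5, -9.2, 69.4]
eef_rot: [3.141, -0.0, 1.716]
wrist_force: [5.5, 5.1, -10.9]
[ 1.1099452  -1.15998998  0.00272368]
```

In the notch at about 5 mm up, with no moment. Lowering on to home.

```bash
(python3 -m creep '[[-1,[0,0,0.1],0],[-1,[0,0,0.2],0],[-1,[0,0,0.2],0],[-1,[0,0,0.2],0]]'
python3 -m creep '[[-1,[0,0,0.1],0],[-1,[0,0,0.2],0],[-1,[0,0,0.2],0],[-1,[0,0,0.2],0]]'; python3 -m creep '[[-1,[0,0,0.08],0],[-1,[0,0,0.08],0],[-1,[0,0,0.08],0]]') | grep -vE "clock|finger"
```

```text
eef_pos: [566.5, -9.2, 67.5]
eef_rot: [3.141, -0.0, 1.716]
wrist_force: [5.8, 5.4, -10.6]
eef_pos: [566.5, -9.2, 65.5]
eef_rot: [3.141, -0.0, 1.716]
wrist_force: [5.4, 6.0, -10.2]
eef_pos: [566.5, -9.2, 64.8]
eef_rot: [3.141, -0.0, 1.716]
wrist_force: [4.7, 6.6, -10.1]
```

```bash
python3 -m creep '[[-0.3,[0,0,0],0],[-0.3,[0,0,0],0],[-0.3,[0,0,0],0],[-0.3,[0,0,-1],0],[-0.3,[0,0,-4],0],[-0.3,[0,0,-7],0],[-0.3,[0,0,-9],0],[0,[0,0,-9],0],[0,[0,0,-9],0]]'
python3 - <<'E'
from h import *
p=manip.camera_params("wrist");cv2.imwrite("pics/w3.png",manip.camera("wrist")[:,:,::-1])
cv2.imwrite("pics/top3.png",cv2.resize(manip.camera("top")[165:285,180:360,::-1],None,fx=4.4,fy=4.4,interpolation=cv2.INTER_CUBIC))
print(need(475.5,-41.5,150,np.radians(168.3)))
E
```

```text
clock: 18.25
eef_pos: [566.2, -9.5, 154.9]
eef_rot: [3.141, 0.0, 1.716]
wrist_force: [-0.2, -0.8, -0.4]
finger_gap: 45.1
finger_force: 0.0
(array([-1.867, -9.401,  0.388]), np.float64(-13.996))
```

View pics/w3.png

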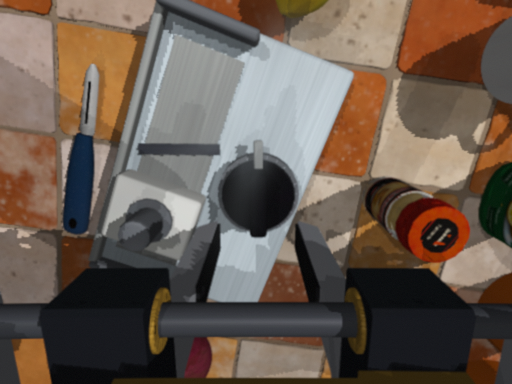

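The knob is turned, with its tongue now pointing toward slicer +y at (258,143), clear of the carriage at (150,215). Next is the handle.

```bash
python3 -m creep '[[1,[0,-3,0],-2],[1,[-1,-6,0.2],-4],[1,[-1.9,-9.4,0.4],-6],[1,[-1.9,-9.4,0.4],-8],[1,[-1.9,-9.4,0.4],-10],[1,[-1.9,-9.4,0.4],-12],[1,[-1.9,-9.4,0.4],-14],[1,[-1.9,-9.4,0.4],-14],[1,[-1.9,-9.4,0.4],-14],[1,[-1.9,-9.4,0.4],-14],[1,[-1.9,-9.4,0.4],-14],[1,[-1.9,-9.4,0.4],-14]]'
python3 - <<'E'
from h import *
c=cam("wrist");im=manip.camera("wrist")[:,:,::-1];cv2.imwrite("pics/w4.png",im)
print(proj(c,[[475.5,-41.5,96],[475.5,-41.5,58]]).round(1),need(475.5,-41.5,79,np.radians(168.3)))
E
```

```text
clock: 19.55
eef_pos: [476.0, -41.8, 150.7]
eef_rot: [-3.142, -0.0, 2.936]
wrist_force: [0.7, -0.2, 0.1]
finger_gap: 94.2
finger_force: 0.0
[[257.3 213.6]
 [257.2 199.2]] (array([0.061, 0.022, 7.176]), np.float64(-0.015))
```

View pics/w4.png

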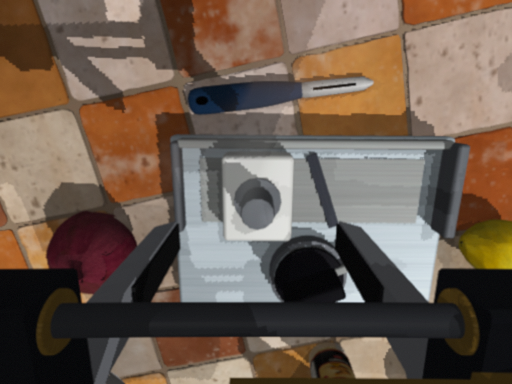

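The handle top is at about (259,211), within 2 mm of prediction. Correct, descend and grip.

```bash
python3 -m creep '[[1,[0.2,0.1,4],0],[1,[0.2,0.1,7],0],[1,[0.2,0.1,7.1],0],[0,[0.2,0.1,7.1],0],[-1,[0.2,0.1,7.1],0],[-1,[0.2,0.1,7.1],0],[-1,[0.2,0.1,7.1],0],[-1,[0.2,0.1,7.1],0],[-1,[0.2,0.1,7.1],0],[-1,[0.2,0.1,7.1],0],[-1,[0.2,0.1,7.1],0],[-1,[0.2,0.1,7.1],0]]' 25
```

```text
clock: 20.8
eef_pos: [474.3, -40.5, 79.8]
eef_rot: [-3.141, -0.0, 2.938]
wrist_force: [0.1, 2.0, 0.6]
finger_gap: 25.4
finger_force: 23.8
```

```bash
python3 -m creep '[[-1,[0,1,0],0],[-1,[0,2,0],0],[-1,[0,3,0],0],[-1,[0,4,0],0],[-1,[0,5,0],0],[-1,[0,6,0],0],[-1,[0,6,0],0]]'
```

```text
clock: 21.5
eef_pos: [487.2, 20.0, 79.9]
eef_rot: [3.141, 0.001, 2.939]
wrist_force: [6.4, 0.4, -5.0]
finger_gap: 25.7
finger_force: 25.0
```

```bash
python3 -m creep '[[-1,[-0.04,1,0],0],[-1,[-0.04,2,0],0],[-1,[-0.04,3,0],0],[-1,[-0.04,4,0],0],[-1,[-0.04,5,0],0],[-1,[-0.04,5,0],0],[-1,[-0.04,5,0],0]]';  python3 -m creep '[[-1,[0,0.2,0],0],[-1,[0,0.4,0],0],[-1,[0,0.6,0],0],[-1,[0,0.6,0],0],[-1,[0,0.6,0],0]]'
```

```text
clock: 22.2
eef_pos: [497.7, 68.5, 79.9]
eef_rot: [3.141, 0.002, 2.939]
wrist_force: [8.9, 0.8, -5.3]
finger_gap: 25.5
finger_force: 25.0
clock: 22.7
eef_pos: [498.9, 74.0, 79.9]
eef_rot: [3.141, 0.002, 2.938]
wrist_force: [8.2, -1.3, -5.9]
finger_gap: 25.7
finger_force: 25.0
```

```bash
(python3 -m creep '[[-1,[-0.06,0.2,0],0],[-1,[-0.06,0.4,0],0],[-1,[-0.06,0.4,0],0],[-1,[-0.06,0.4,0],0]]';  python3 -m creep '[[-1,[0,0.2,0],0],[-1,[0,0.4,0],0],[-1,[0,0.4,0],0]]';  python3 -m creep '[[-1,[0,0.2,0],0],[-1,[0,0.3,0],0],[-1,[0,0.3,0],0]]') | grep -E "pos|wrist|gap"
```

```text
eef_pos: [499.8, 77.5, 79.9]
wrist_force: [5.1, 0.8, -2.9]
finger_gap: 25.0
eef_pos: [500.5, 81.0, 79.9]
wrist_force: [4.4, -1.1, -1.9]
finger_gap: 25.7
eef_pos: [500.8, 82.5, 79.9]
wrist_force: [1.4, -14.7, 1.0]
finger_gap: 25.5
```

```bash
python3 -m creep '[[-1,[0,0.05,0],0],[-1,[0,0.05,0],0],[-1,[0,0.05,0],0]]' | grep -E "pos|wrist|gap"; python3 -m creep '[[-0.3,[0,-0.05,0],0],[0.2,[0,-0.05,0],0],[0.2,[0,-0.05,0],0],[0.2,[0,-0.05,0],0],[0.2,[0,-0.05,0],0],[0.2,[0,-0.05,-2],0],[0.2,[0,-0.05,-6],0],[0.2,[0,-0.05,-10],0],[0.2,[8,-0.05,-14],0],[0.2,[8,-0.05,-14],0],[0.2,[8,-0.05,-14],0],[0.2,[8,-0.05,-14],0]]'
python3 - <<'E'
from h import *
w=cam("wrist");cv2.imwrite("pics/w5.png",manip.camera("wrist")[:,:,::-1])
print(w[3])
E
```

```text
eef_pos: [500.8, 82.5, 79.8]
wrist_force: [0.9, -17.8, 1.0]
finger_gap: 25.2
clock: 25.2
eef_pos: [422.7, 100.1, 220.4]
eef_rot: [3.141, 0.001, 2.938]
wrist_force: [0.5, 0.0, 0.3]
finger_gap: 56.5
finger_force: 0.0
[349.73840652 115.20588306 385.27844207]
```

View pics/w5.png

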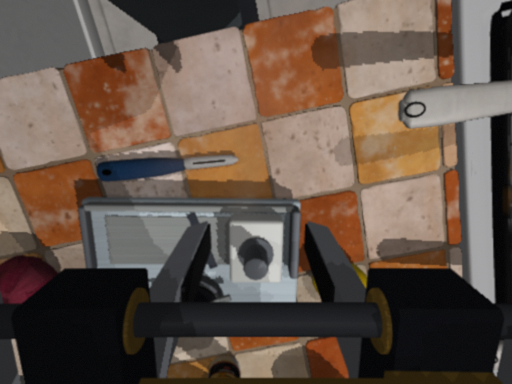

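The carriage now sits against the stop bar at (270,245); one last overall check.

Run:
```python
from h import *
cv2.imwrite("pics/sc6.png",cv2.resize(manip.camera("scene")[140:290,180:360,::-1],None,fx=4,fy=4,interpolation=cv2.INTER_CUBIC))
c=cam("scene");print(((proj(c,[[565.8,-10,80],[565.8,-10,87],[565.8,-10,46]])-[180,140])*4).round())
```

```text
[[343. 207.]
 [343. 201.]
 [341. 239.]]
```

View pics/sc6.png

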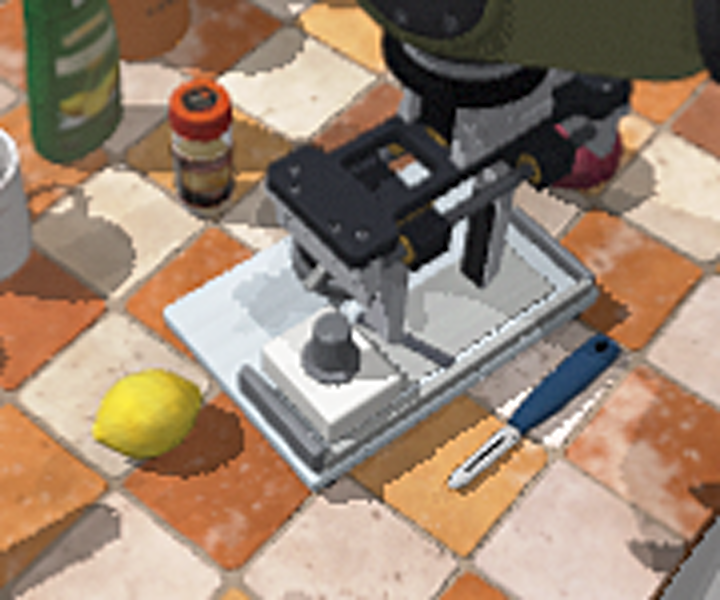

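The carriage at (335,370) is against the stop bar, the lemon, peeler, jar and onion are undisturbed, and the gripper is clear above. Handing in.

```bash
python3 -c "
from cell import manip
print(manip.sign_off())"
```

```text
the job is handed in; nothing more can be done
None
```

I handed the job in at about 25 s: the knob is in the notch about 70° clockwise, the carriage is against the far stop, and nothing else was moved; I judged the knob fully down from the force and height readings, as the gripper hid it in the last picture.

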